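Pack the flask into the latched carry case

TASK

Pack the square steel flask into the carry case: swing the case's latch lever right out and down, lift the lid by its bar until it stands open about upright, then lay the flask down flat in the long fitted pocket with its cap towards the latch side. Do not drop or topple the flask, leave the other things on the cabinet where they are, and leave the lid standing open.

Things in the scene. Friction and masses are not known exactly. Their poses are not given: they have to be found in the camera images.
- case: Grey carry case, fixed, 190 mm deep (its x) by 250 wide (its y), 92 high with the lid shut; left or right of the robot. Origin: centre of its underside; front (latch, lid bar) faces its -x, lid hinge along its +x side. Tray rim 62 mm high, walls 5. Inside a black insert (top 50 mm high) has a long pocket for the flask; beside it, in the -y half, a flat lunch tin is packed, top 58 mm high.
- pocket (a point): Centre of the flask pocket's floor (under the shut lid at first), 12 mm above the cabinet top, 48 mm to +y of the case's middle; axes as the case. Pocket 160 mm long (x), 64 wide (y), 38 deep. Half-way along (x -27 to +27 mm) a finger recess, as deep, widens it to 132 mm in y (66 either side): only there is room for fingers beside a flask in the pocket.
- latch (a joint): Angle of the latch lever in rad: 0 (upright, shut, its nose hooked over the lid's keeper) to 2.0 (swung out towards the case's front and down). Starts near 0; it holds the lid shut below about 0.2. Stiff hinge (about 0.08 N m): it stays where it is left.
- latch_hinge (a point): The lever's hinge axis (parallel to the case's y), on the case's front face 46 mm above the cabinet top and 55 mm to the case's -y side of its middle.
- latch_tip (a point): Top edge of the steel latch lever, 34 mm wide (case's y), 4 mm thick, 70 mm above its hinge. Shut, its top 24 mm (a thumb tab bent slightly outwards) stand clear above the lid's top, 10 to 17 mm in front of the lid's front face, so it can be pushed outwards from the lid side.
- lid (a joint): Opening angle of the lid in rad: 0 shut, 1.57 upright, 1.75 its stop. The stiff hinge holds the lid at any angle (about 5 N at the bar lifts it).
- lid_hinge (a point): The lid's hinge axis (parallel to the case's y) at the middle of the case's far side, 62 mm above the cabinet top.
- lid_bar (a point): Middle of the lid's lifting bar: a round steel bar 10 mm thick, 100 mm long between two slanted 8 mm legs, parallel to the case's y. Lid shut: 118 mm above the cabinet top, 26 mm in front of and 26 mm above the lid's front top edge, 48 mm to +y of the case's middle. 216 mm from the hinge along the lid and 56 mm out from it; moves with the lid.
- flask_center (a point): Middle of the steel flask (half-way up, 75 mm above its underside), 150 mm long overall. z axis along the flask towards its cap; x and y square to its flat sides. The body is a 54 mm square, 112 mm long from the underside; weighs about 0.45 kg. It stands upright on the mat at the start, cap up. It may lie on any of its four sides.
- flask_cap (a point): Centre of the flask's round black cap, 42 mm in diameter and 32 mm long, on the flask's axis 59 mm from its middle (134 mm above its underside).
- mat: Cork mat, fixed, 300 mm (x) by 320 mm (y), 4 mm thick; origin at the centre of its underside. The flask, jar, caddy and bowl stand on it.
- jar: Bystander: glass jar with an aluminium twist cap, round, 84 mm in diameter, 124 mm high; origin at the centre of its underside.
- caddy: Bystander: round wooden tea caddy, 72 mm in diameter, 110 mm high; origin at the centre of its underside.
- bowl: Bystander: pale ceramic bowl, 124 mm in diameter at the rim, 55 mm high; origin at the centre of its underside.
- jug: Bystander: clear water-filter jug, round, 100 mm in diameter plus a handle reaching 91 mm from its axis towards its +y, 195 mm high; origin at the centre of its underside.
- saucers: Bystander: stack of four pale saucers, 140 mm in diameter, 40 mm high; origin at the centre of its underside.
- spoon: Bystander: wooden spoon lying flat, 200 mm long along its x, up to 45 mm wide, 20 mm high; origin under its middle.
- mug: Bystander: brown mug, 80 mm in diameter plus a 37 mm handle towards its +y, 92 mm high; origin at the centre of its underside.
- kettle: Bystander: white electric kettle on its base at the back, 152 mm in diameter plus a handle reaching 118 mm from its axis towards its +y; top 233 mm above the cabinet top; origin at the centre of its underside.
Mind the look-alikes: they are no part of the job. Of the things like the part that bears flask_center, leave any that is purple; of the rest the smaller one is meant.

How it is judged:
By the outcome, as a careful person would: the job done as asked, in the order asked, and still so for the second after the job is handed in, with the robot touching nothing.
It also fails if it takes over 72 s, if anything falls off the work surface, if the arm or the gripper's body presses on something with over 40 N, if the wrist force passes 120 N, or if a joint passes its speed limit or range.

ROBOT

A 6-joint arm with a two-finger parallel gripper is mounted at the origin on the work surface. World frame = base frame: x ahead of the robot, y to its left, z up, the work surface at z = 0. Lengths are in m, angles in rad, forces in N, time in s.
With the tool pointing down it reaches from about 0.4 to 0.825 m from the base axis. Payload 7 kg.
Tool frame: the origin (TCP) lies midway between the tips of the shut fingers; the grasp point (between the pads) lies 19 mm behind it; z points along the fingers, y is the line along which they close (so a half turn about z gives the same grasp; the last joint's range is limited). The gripper opens to 88 mm and grips with 3 to 60 N. Pads are 19 mm wide; open, the fingers measure 130 mm over their backs; the gripper's body (78 mm by 193 mm) begins 47 mm behind the grasp point.
Start: joints at [-0.933, 0.359, 0.012, 0, -1.224, -0.288], TCP at [0.231, -0.634, 0.227] pointing down, gripper open.
Joint ranges: [-3.07, 3.07], [-1.43, 2.12], [-1.02, 1.25], [-3.03, 1.67], [-3.05, -0], [-3.03, 3.03]. Speed limits (rad/s): [2.39, 2.39, 3.01, 3.14, 3.14, 3.14].

INTERFACE

Orientations are given as a unit quaternion [x, y, z, w].
In Python, from bench import manip gives the robot as it stands. The module is installed in compiled form; this text tells all that it offers.
- The arm moves only by the tool drive_tool, never from a script. Its arguments are lists of equal length, an entry for each row: "slide": the shift along the tool's x, y, z in cm, a list of three; "rotation": the turn, a rotation vector about the tool's x, y, z in degrees, a list of three; "jaw": the opening, from -1 (shut) to 1 (fully open). In form: {"slide": [[x, y, z], ...], "rotation": [[wx, wy, wz], ...], "jaw": [jaw, ...]}. A call has 1 to 12 rows; each row shifts and turns the commanded pose from where the row before left it, along the tool's axes as they then stand; what a row does not reach is not made up. A row lasts 1/8 s, in which the tool goes at most 62.5 mm and 10.7 degrees, less where a joint would pass 70% of its speed; a pose out of reach is approached as far as the arm can. A call is refused whole if a number of a shift passes 6.25 or a number of a turn 10.7, either way. A call with a gripper value outside its range is refused whole. The fingers move at their own pace and stop on an object; the grip force is fixed at half the most. Time passes only in rows, so rows that do not move let the fingers close. It gives the time, the measured TCP pose, the force, the opening and the grip force at its end, in the units of the state.
- manip.state(): the state, without advancing time (a new reading comes with each control period).
- manip.snapshot(name): name is "scene" or "top"; returns a dict with "img" (384x512x3 uint8, red, green, blue), "mtx" (3x3 intrinsics, pixels), "world_from_camera" (4x4, takes a point from camera to world coordinates). Camera axes: x right, y up, looking along -z (the intrinsics and any distortion apply to the point x, -y, -z); pixel columns grow to the right and rows downward; lengths in m; the calibration is good to about 2 mm. A picture is of the moment at which its call begins. There is no depth.
- manip.finish_job(): hands the job in; it is judged then, once.
The state is a dict: "time": time; "qpos": joint angles; "dq": joint speeds; "tau": joint torques, N m; "tcp_pos": TCP position; "eef_rot": TCP orientation; "wrist_force": force on the tool from outside, world axes, zero at the start; "ft_torque": the same for the moment, N m; "finger_gap": finger opening in m; "grip_force": force on a finger pad.
Only numpy, scipy, OpenCV 4.12 (cv2) and the standard library are available. Lean on these libraries where they do the work, as an engineer would, in place of code of your own. Each camera call takes 0.05 s, during which the arm holds its last target. There are 200 camera calls.

## Working session

There is one attempt and no reset: what is moved stays moved. The work goes in short steps, Python scripts to look and compute and a tool call to move; the robot and the scene stay as the last step left them, time stands still between calls to the robot, and variables do not carry over. Pictures are saved under pics/ and viewed, at most 10 in all, crops included, and the job is handed in when it is done.

Besides the shell and the picture viewer there is one more tool, called after "Request:" as a command line: name --argument value ..., lists and objects as JSON in quotes. drive_tool: Moves the arm, as the interface text tells. Its arguments: {"type":"object","properties":{"slide":{"type":"array"},"rotation":{"type":"array"},"jaw":{"type":"array"}},"required":["slide","rotation","jaw"]}

```bash
mkdir -p pics; cat > h.py <<'E'
import numpy as np, cv2
from bench import manip
from scipy.spatial.transform import Rotation as R
def snap(n):
    s=manip.snapshot(n); np.savez(f'{n}.npz',**s); return s
def load(n): return np.load(f'{n}.npz')
def ray(s,u,v):
    K=s['mtx'];T=s['world_from_camera'];d=np.linalg.inv(K)@[u,v,1];d=T[:3,:3]@[d[0],-d[1],-d[2]];return T[:3,3],d
def onz(s,u,v,z):
    o,d=ray(s,u,v);return o+d*(z-o[2])/d[2]
def proj(s,p):
    T=s['world_from_camera'];c=T[:3,:3].T@(np.array(p)-T[:3,3]);q=s['mtx']@[c[0],-c[1],-c[2]];return q[:2]/q[2]
E
python3 - <<'E'
from h import *
a=snap('scene');b=snap('top')
for n,s in(('scene',a),('top',b)):
    cv2.imwrite(f'pics/{n}0.png',cv2.resize(s['img'][:,:,::-1],(800,600),interpolation=cv2.INTER_CUBIC)); print(s.keys(),s['mtx'],s['world_from_camera'])
print(manip.state())
E
```

```text
dict_keys(['img', 'mtx', 'world_from_camera']) [[413.92170961   0.         260.74170986]
 [  0.         413.92170961 192.61364214]
 [  0.           0.           1.        ]] [[-0.68958422 -0.56997781  0.44676493  1.10754836]
 [ 0.72416291 -0.5360071   0.43391759  0.52689102]
 [-0.00785422  0.62275331  0.78237882  1.09553029]
 [ 0.          0.          0.          1.        ]]
dict_keys(['img', 'mtx', 'world_from_camera']) [[408.04534029   0.         258.14223826]
 [  0.         408.04534029 190.20846046]
 [  0.           0.           1.        ]] [[ 0.00903286  0.99911134 -0.04116959  0.49411639]
 [-0.99992409  0.00867986 -0.00874483  0.00884593]
 [-0.00837971  0.04124546  0.9991139   1.34007895]
 [ 0.          0.          0.          1.        ]]
{'time': 0.1, 'qpos': array([-9.32887001e-01,  3.59275640e-01,  1.11535333e-02, -2.92179568e-04,
       -1.22412866e+00, -2.88112741e-01]), 'dq': array([-8.33478584e-04, -1.84162218e-04,  1.64392159e-03,  2.41285078e-05,
        6.06452720e-04,  1.38054485e-03]), 'tau': array([-1.37610648e-03, -5.84162450e+01,  2.93753779e+01,  7.01560378e+00,
        1.02209425e-02, -5.74838327e-05]), 'tcp_pos': array([ 0.23114852, -0.63371392,  0.2257463 ]), 'eef_rot': array([-1.73958957e-01,  9.84752626e-01,  7.12006293e-04, -2.01909335e-04]), 'wrist_force': array([-0.12816321, -0.96792614,  0.30345352]), 'ft_torque': array([ 0.01806957, -0.08358367, -0.00810383]), 'grip_force': 0.0, 'finger_gap': 0.08790893939166759}
```

View pics/scene0.png

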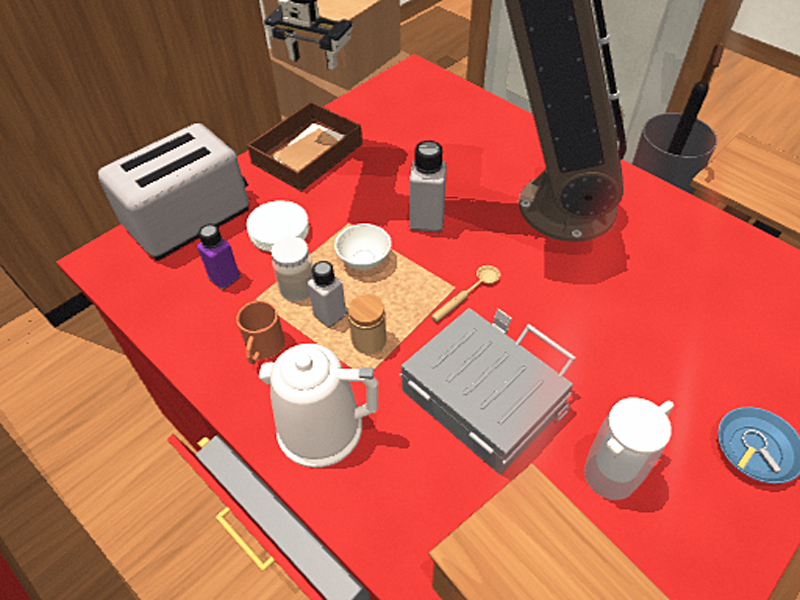

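View pics/top0.png

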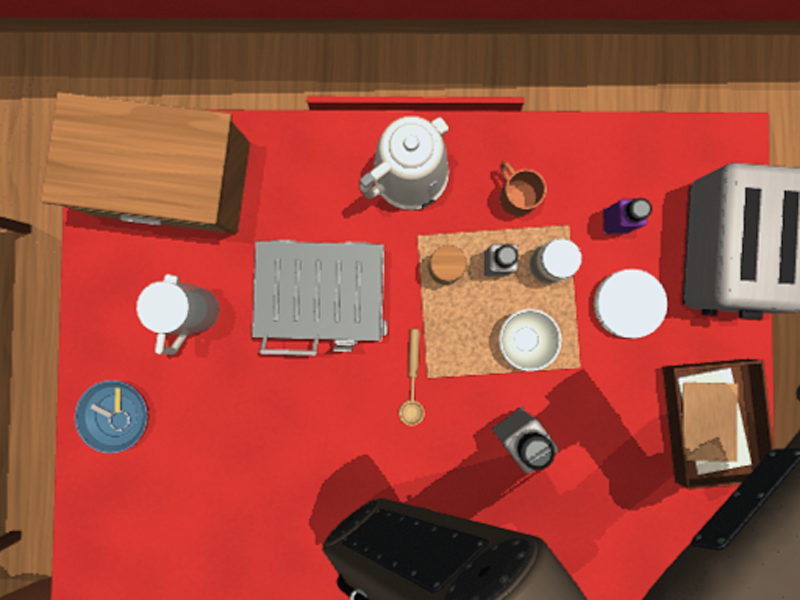

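The top view (800x600 pixels) shows the case at (320,292) with its front facing down in the image (-x). Its bar is at (288,348) and its latch at (345,345).

There are three flask candidates:
- **Purple:** (632,212), excluded by colour.
- **Large grey, off the mat:** (528,445).
- **Small grey, on the mat:** (502,258). This is the one meant, as it is the smaller non-purple flask and stands on the mat. I'll confirm it in a crop.

```bash
python3 - <<'E'
from h import *
a=load('scene')['img'];b=load('top')['img']
c1=cv2.resize(b[140:250,150:400],(800,352),interpolation=cv2.INTER_CUBIC)
c2=cv2.resize(a[140:310,150:400],(365,248),interpolation=cv2.INTER_CUBIC)
c3=cv2.resize(a[185:300,250:380],(435,248)[:2],interpolation=cv2.INTER_CUBIC)
c2=cv2.resize(a[155:240,165:250],(365,248),interpolation=cv2.INTER_CUBIC)
cv2.imwrite('pics/crop1.png',np.vstack([c1,np.hstack([c2,c3])])[:,:,::-1])
E
```

```text
(no output)
```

View pics/crop1.png

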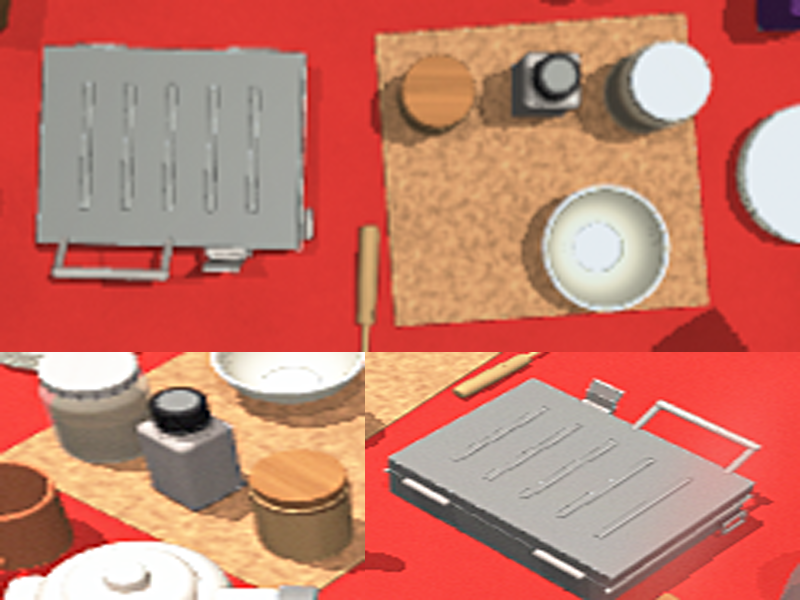

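The upper crop shows the case lid with corners at about (43,46), (307,52), (303,248), (38,243), the bar at (55–168,274) and the latch tab at (222,268). The flask meant is the silver one with the black cap at (558,76), standing on the mat between the caddy (438,90) and the jar (670,83). Now I'll measure these.

```bash
python3 - <<'E'
from h import *
b=load('top');a=load('scene')
T=lambda x,y,z:onz(b,150+x/3.2-.34,140+y/3.2-.34,z).round(4)
for n,p in dict(TL=(43,46,.092),TR=(307,52,.092),BR=(303,248,.092),BL=(38,243,.092),bar0=(55,274,.118),bar1=(168,274,.118),lat0=(206,267,.112),lat1=(241,269,.112),cap=(558,76,.154),caddy=(438,90,.114),jar=(670,83,.128),bowl=(606,247,.059),mTL=(375,33,.004),mTR=(685,14,.004),mBR=(708,305,.004),mBL=(396,326,.004)).items(): print(n,T(*p))
S=lambda x,y,z:onz(a,165+x/4.294-.4,155+y/2.918-.4,z).round(4)
print('scene cap',S(181,404-352,.154))
# lid mask in top: grey
im=b['img'].astype(int); 
def seg(m,box):
    y0,y1,x0,x1=box;k=np.zeros(m.shape,np.uint8);k[y0:y1,x0:x1]=m[y0:y1,x0:x1];return k
sat=im.max(2)-im.min(2)
k=seg((sat<30)&(im.min(2)>100),(145,217,155,252))
k=cv2.morphologyEx(k,cv2.MORPH_CLOSE,np.ones((9,9)))
k=cv2.morphologyEx(k,cv2.MORPH_OPEN,np.ones((15,15)))
c=max(cv2.findContours(k,0,1)[0],key=cv2.contourArea);r=cv2.minAreaRect(c);bx=cv2.boxPoints(r)
P=np.array([onz(b,u,v,.092) for u,v in bx]);print(r,P.round(4),P.mean(0),np.linalg.norm(np.diff(P,axis=0),axis=1))
# flask body top, top view, near (558..)
k=seg((sat<25)&(im.min(2)>115),(150,180,305,335)); c=max(cv2.findContours(k,0,1)[0],key=cv2.contourArea);r=cv2.minAreaRect(c)
print(r,[onz(b,u,v,.116).round(4) for u,v in cv2.boxPoints(r)])
k=seg(im.max(2)<75,(150,180,305,335)); c=max(cv2.findContours(k,0,1)[0],key=cv2.contourArea);print(cv2.minEnclosingCircle(c))
E
```

```text
TL [0.6545 0.3134 0.092 ]
TR [0.6507 0.0593 0.092 ]
BR [0.4628 0.0612 0.092 ]
BL [0.4652 0.3146 0.092 ]
bar0 [0.437  0.2918 0.118 ]
bar1 [0.438 0.186 0.118]
lat0 [0.4447 0.1512 0.112 ]
lat1 [0.4431 0.1183 0.112 ]
cap [ 0.6228 -0.172   0.154 ]
caddy [ 0.613  -0.0653  0.114 ]
jar [ 0.6199 -0.28    0.128 ]
bowl [ 0.4657 -0.2338  0.059 ]
mTL [ 0.6819 -0.0069  0.004 ]
mTR [ 0.704 -0.325  0.004]
mBR [ 0.4065 -0.3478  0.004 ]
mBL [ 0.3822 -0.0307  0.004 ]
scene cap [ 0.6253 -0.1683  0.154 ]
((203.0, 185.0), (62.0, 82.0), 90.0) [[0.6545 0.3168 0.092 ]
 [0.6565 0.0642 0.092 ]
 [0.4663 0.0623 0.092 ]
 [0.464  0.3132 0.092 ]] [0.56035857 0.18911708 0.092     ] [0.25254036 0.19022571 0.25095669]
((324.29998779296875, 163.09999084472656), (9.391485214233398, 9.391485214233398), 63.43495178222656) [array([ 0.634 , -0.1597,  0.116 ]), array([ 0.6469, -0.1849,  0.116 ]), array([ 0.6217, -0.1975,  0.116 ]), array([ 0.6088, -0.1724,  0.116 ])]
((317.5826721191406, 167.8228302001953), 10.440829277038574)
```

Request:
drive_tool --slide '[[0,0,-3.5],[0,0,-3.5],[0,0,-3.5],[-3.4,4.2,0],[-3.4,4.2,0],[-3.4,4.2,0],[-3.4,4.2,0],[-3.4,4.2,0],[-3.4,4.2,0],[-3.4,4.2,0],[-3.4,4.2,0],[0,0,0]]' --rotation '[[0,0,6.7],[0,0,6.7],[0,0,6.7],[0,0,0],[0,0,0],[0,0,0],[0,0,0],[0,0,0],[0,0,0],[0,0,0],[0,0,0],[0,0,0]]' --jaw '[-1,-1,-1,-1,-1,-1,-1,-1,-1,-1,-1,-1]'

```text
time: 1.6
tcp_pos: [0.5054, -0.2956, 0.3308]
eef_rot: [-0.001, 1.0, 0.0, -0.0]
wrist_force: [-0.8, -0.6, -0.1]
finger_gap: 0.0003
grip_force: 0.0
```

Request:
drive_tool --slide '[[0.2,4.28,0],[0.2,4.28,0],[0.2,4.28,0],[0.2,4.28,0],[0.2,4.28,0],[0.2,4.28,0],[0.2,4.28,0],[0.2,4.28,0],[0.2,4.28,0],[0.2,4.28,0],[0,0,5],[0,0,5]]' --rotation '[[0,0,0],[0,0,0],[0,0,0],[0,0,0],[0,0,0],[0,0,0],[0,0,0],[0,0,0],[0,0,0],[0,0,0],[0,0,0],[0,0,0]]' --jaw '[-1,-1,-1,-1,-1,-1,-1,-1,-1,-1,-1,-1]'

```text
time: 3.1
tcp_pos: [0.484, 0.1298, 0.2305]
eef_rot: [0.0, 1.0, 0.0, 0.0]
wrist_force: [1.3, 0.9, -0.2]
finger_gap: 0.0005
grip_force: 0.0
```

Request:
drive_tool --slide '[[0,0,5],[0,0,5],[0,0,3],[0,0,0]]' --rotation '[[0,0,0],[0,0,0],[0,0,0],[0,0,0]]' --jaw '[-1,-1,-1,-1]'

```text
time: 3.6
tcp_pos: [0.4826, 0.128, 0.0996]
eef_rot: [0.001, 1.0, -0.002, -0.002]
wrist_force: [0.4, -0.4, 0.7]
finger_gap: 0.0008
grip_force: 0.0
```

Request:
drive_tool --slide '[[1.4,0.1,0],[1.4,0.1,0],[1.3,0,0.7],[1.2,0,0.7],[0.7,0,1],[0.6,0,0.9],[0,0,0],[0,0,0],[0,0,0],[0,0,0]]' --rotation '[[0,0,0],[0,0,0],[0,0,0],[0,0,0],[0,0,0],[0,0,0],[0,-10,0],[0,-10,0],[0,-10,0],[0,0,0]]' --jaw '[-1,-1,-1,-1,-1,-1,-1,-1,-1,-1]'

```text
time: 4.85
tcp_pos: [0.4646, 0.1465, 0.1352]
eef_rot: [0.003, 0.983, -0.011, 0.182]
wrist_force: [-1.0, -0.6, -1.0]
finger_gap: 0.0008
grip_force: 0.0
```

```bash
python3 - <<'E'
from h import *
a=snap('scene');print(manip.state()['qpos'])
cv2.imwrite('pics/s1.png',cv2.resize(a['img'][130:330,200:430][:,:,::-1],(690,600),interpolation=cv2.INTER_CUBIC))
E
```

```text
[ 0.86356983 -0.05165985 -1.01686507  0.67496945 -0.47645066 -3.03020688]
```

View pics/s1.png

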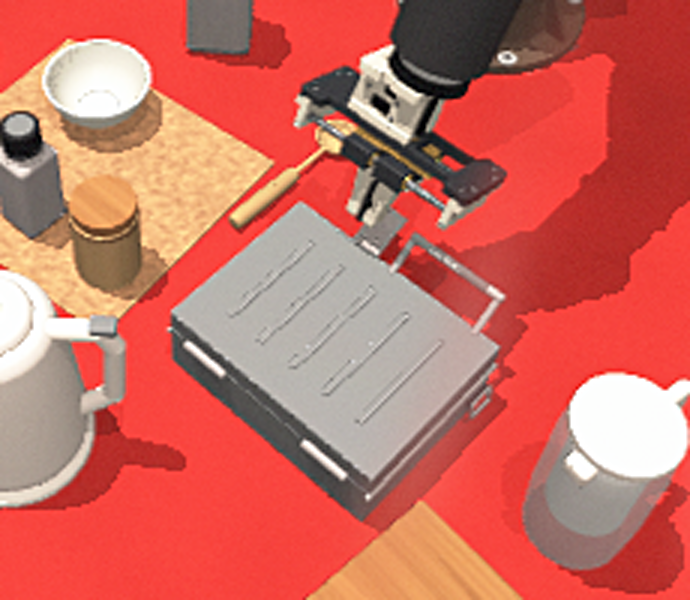

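The picture shows the fingertips just above the partly opened latch at (375,230). The outward tilt ran into joint limits (joints 3 and 6) and the arm backed off. I'll go back to tool-down, turn the wrist to 180° and press the lever down from above.

Request:
drive_tool --slide '[[0,0,-1],[0,0,-1],[0,0,-1],[0,0,0],[0,0,0],[0,0,0],[0,0,0],[0,0,0],[0,0,0],[0,0,0],[0,0,0],[0,0,0]]' --rotation '[[0,7,0],[0,7,0],[0,7,0],[0,0,-10],[0,0,-10],[0,0,-10],[0,0,-10],[0,0,-10],[0,0,-10],[0,0,-10],[0,0,-10],[0,0,-10]]' --jaw '[-1,-1,-1,-1,-1,-1,-1,-1,-1,-1,-1,-1]'

```text
time: 6.4
tcp_pos: [0.4595, 0.1419, 0.1597]
eef_rot: [-0.701, 0.713, -0.019, -0.002]
wrist_force: [0.7, -0.9, 0.1]
finger_gap: 0.0004
grip_force: 0.0
```

```bash
python3 - <<'E'
from h import *
s=manip.state();print(s['qpos'].round(3),s['tcp_pos'],R.from_quat(s['eef_rot']).as_matrix().round(3))
a=snap('scene')
cv2.imwrite('pics/s2.png',cv2.resize(a['img'][170:260,270:400][:,:,::-1],(780,540),interpolation=cv2.INTER_CUBIC))
E
```

```text
[ 0.743  0.087 -0.53   0.047 -0.958 -0.786] [0.45946092 0.14191781 0.15974203] [[-0.017 -1.     0.024]
 [-0.999  0.016 -0.03 ]
 [ 0.03  -0.024 -0.999]]
```

View pics/s2.png

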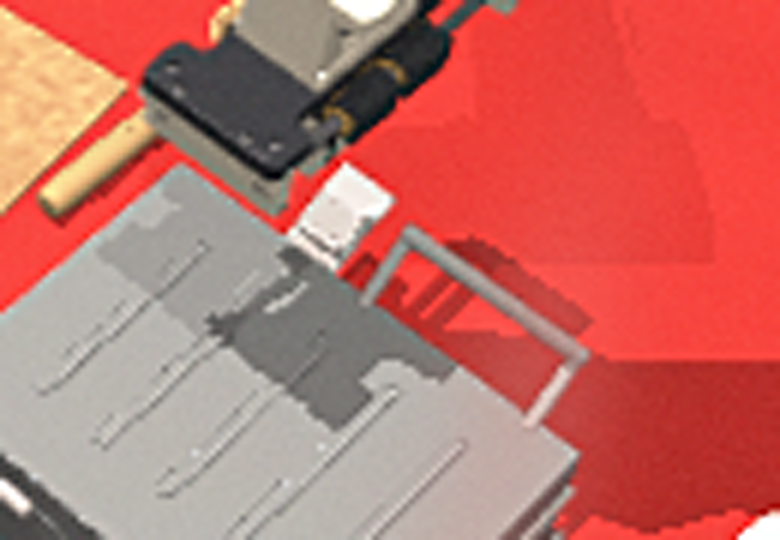

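The picture shows the lever leaning well out, with its tab at about (365,190), and the lid still shut. Next I'll press down on it.

Request:
drive_tool --slide '[[0.45,2.55,0],[0.45,2.55,0],[0,0,2],[0,0,2],[0,0,2],[0,0,2],[0,0,1.5],[0,0,1.5],[0,0,1],[0,0,0]]' --rotation '[[-1.4,-1.7,0],[0,0,0],[0,0,0],[0,0,0],[0,0,0],[0,0,0],[0,0,0],[0,0,0],[0,0,0],[0,0,0]]' --jaw '[-1,-1,-1,-1,-1,-1,-1,-1,-1,-1]'

```text
time: 7.7
tcp_pos: [0.4093, 0.1336, 0.04]
eef_rot: [-0.699, 0.715, -0.001, 0.0]
wrist_force: [-1.8, -0.7, -0.0]
finger_gap: -0.0
grip_force: 0.8
```

Request:
drive_tool --slide '[[0,0,0.5],[0,0,0.4],[0,0,0],[0,0,-5],[0,0,-6],[0,0,-6],[-3.5,-0.9,0],[-3.5,-0.9,0],[-3.5,-0.9,0],[0,0,0]]' --rotation '[[0,0,0],[0,0,0],[0,0,0],[0,0,0],[0,0,0],[0,0,0],[0,0,-0.5],[0,0,-0.5],[0,0,0],[0,0,0]]' --jaw '[-1,-1,-1,-1,-1,-1,0.3,0.3,0.3,0.3]'

```text
time: 8.95
tcp_pos: [0.4386, 0.2412, 0.2026]
eef_rot: [-0.707, 0.707, -0.001, 0.003]
wrist_force: [-1.6, -0.3, 0.1]
finger_gap: 0.0348
grip_force: 0.0
```

```bash
python3 - <<'E'
from h import *
a=snap('scene');b=snap('top')
c1=cv2.resize(a['img'][150:260,260:400],(560,440),interpolation=cv2.INTER_CUBIC)
cv2.imwrite('pics/s3.png',c1[:,:,::-1])
for th in (1.2,1.5,1.7,1.85,2.0):
    p=[.462-.07*np.sin(th),.133,.046+.07*np.cos(th)];q=proj(a,p);print(th,q.round(1),((q-[260,150])*4).round())
E
```

```text
1.2 [329.1 199.5] [276. 198.]
1.5 [329.2 202.6] [277. 211.]
1.7 [328.6 205.4] [274. 221.]
1.85 [327.8 207.7] [271. 231.]
2.0 [326.7 210.1] [267. 241.]
```

View pics/s3.png

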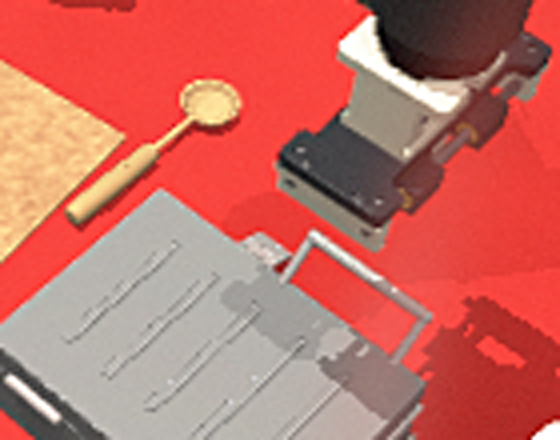

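The picture shows the latch down, with its tip at about (262,240), which is roughly 1.95 rad. The bar runs from (313,236) to (430,317) under the gripper. I'll descend and grip it.

Request:
drive_tool --slide '[[0,0,4],[0,0,3],[0,0,2.6],[0,0,0],[0,0,0],[0,0,0],[0,0,0]]' --rotation '[[0,0,0],[0,0,0],[0,0,0],[0,0,0],[0,0,0],[0,0,0],[0,0,0]]' --jaw '[0.3,0.3,0.3,0.3,-1,-1,-1]'

```text
time: 9.93
tcp_pos: [0.4385, 0.2393, 0.1073]
eef_rot: [-0.706, 0.708, -0.001, 0.003]
wrist_force: [-0.0, 1.1, -1.0]
finger_gap: 0.0326
grip_force: 0.0
```

Request:
drive_tool --slide '[[0,0,0],[0,0,0],[0,0,0]]' --rotation '[[0,0,0],[0,0,0],[0,0,0]]' --jaw '[-1,-1,-1]'

```text
time: 10.3
tcp_pos: [0.4387, 0.2391, 0.1066]
eef_rot: [-0.706, 0.708, -0.002, 0.002]
wrist_force: [4.4, -1.4, -0.4]
finger_gap: 0.0092
grip_force: 30.0
```

Request:
drive_tool --slide '[[0,-0.9,-2.75],[0,-1.25,-2.6],[0,-1.6,-2.45],[0,-1.9,-2.2],[0,-2.15,-1.95],[0,-2.4,-1.65],[0,0,0]]' --rotation '[[0,0,0],[0,0,0],[0,0,0],[0,0,0],[0,0,0],[0,0,0],[0,0,0]]' --jaw '[-1,-1,-1,-1,-1,-1,-1]'

```text
time: 11.18
tcp_pos: [0.5399, 0.2372, 0.2447]
eef_rot: [-0.706, 0.708, -0.002, 0.001]
wrist_force: [-6.3, -5.1, 13.2]
finger_gap: 0.0089
grip_force: 30.0
```

Request:
drive_tool --slide '[[0,-2.6,-1.2],[0,-2.75,-0.9],[0,-2.85,-0.6],[0,-2.9,-0.2],[0,-2.9,0.15],[0,-2.9,0.5],[0,0,0]]' --rotation '[[0,0,0],[0,0,0],[0,0,0],[0,0,0],[0,0,0],[0,0,0],[0,0,0]]' --jaw '[-1,-1,-1,-1,-1,-1,-1]'

```text
time: 12.05
tcp_pos: [0.7109, 0.2344, 0.2661]
eef_rot: [-0.705, 0.709, -0.003, 0.0]
wrist_force: [3.3, -11.2, 2.3]
finger_gap: 0.0087
grip_force: 30.0
```

Next I'll release the bar and back away upwards. The lid should be at about 1.57 rad.

Request:
drive_tool --slide '[[0,0,0],[0,0,0],[0,0,0],[0,0,0],[0,0,-3],[0,0,-4],[0,0,-4],[4,3,0],[4,3,0],[4,3,0],[4,3,0],[4,3,0]]' --rotation '[[0,0,0],[0,0,0],[0,0,0],[0,0,0],[0,0,0],[0,0,0],[0,0,0],[0,0,0],[0,0,0],[0,0,0],[0,0,0],[0,0,0]]' --jaw '[0.3,0.3,0.3,0.3,0.3,0.3,0.3,0.6,0.6,0.6,0.6,0.6]'

```text
time: 13.55
tcp_pos: [0.5563, 0.0376, 0.3757]
eef_rot: [-0.707, 0.708, -0.001, 0.002]
wrist_force: [0.7, 0.6, 1.1]
finger_gap: 0.0703
grip_force: 0.0
```

Request:
drive_tool --slide '[[4,3,0],[4,3,0],[4,3,0],[0,0,0],[0,0,0],[0,0,0],[0,0,0],[0,0,0],[0,0,0],[0,0,0],[0,0,0],[0,0,0]]' --rotation '[[0,0,0],[0,0,0],[0,0,0],[0,0,10],[0,0,10],[0,0,10],[0,0,10],[0,0,10],[0,0,10],[0,0,10],[0,0,10],[0,0,10]]' --jaw '[0.6,0.6,0.6,0.6,0.6,0.6,0.6,0.6,0.6,0.6,0.6,0.6]'

```text
time: 15.05
tcp_pos: [0.4671, -0.081, 0.3751]
eef_rot: [0.004, 1.0, 0.0, 0.002]
wrist_force: [-0.3, -1.0, 0.9]
finger_gap: 0.0702
grip_force: 0.0
```

Request:
drive_tool --slide '[[0,0,0],[0,0,0],[0,0,0],[0,0,0],[0,0,0],[0,0,0]]' --rotation '[[0,-9.2,0],[0,-9.2,0],[0,-9.2,0],[0,-9.2,0],[0,-9.2,0],[0,-9,0]]' --jaw '[0.6,0.6,0.6,0.6,0.6,0.6]'

```text
time: 15.8
tcp_pos: [0.4731, -0.0934, 0.4013]
eef_rot: [-0.006, 0.89, 0.013, 0.455]
wrist_force: [-1.0, -4.9, -5.8]
finger_gap: 0.0699
grip_force: 0.0
```

```bash
python3 - <<'E'
from h import *
s=manip.state();print(s['qpos'].round(3),s['tcp_pos'],R.from_quat(s['eef_rot']).as_matrix().round(3))
a=snap('scene');b=snap('top')
cv2.imwrite('pics/s4.png',np.hstack([cv2.resize(a['img'][:,:,::-1],(400,300)),cv2.resize(b['img'][:,:,::-1],(400,300))]))
E
```

```text
[ 0.273 -0.605 -1.017  0.712 -0.297 -2.423] [ 0.47311306 -0.09336289  0.40127627] [[-0.586 -0.022  0.81 ]
 [ 0.001  1.     0.028]
 [-0.81   0.017 -0.586]]
```

View pics/s4.png

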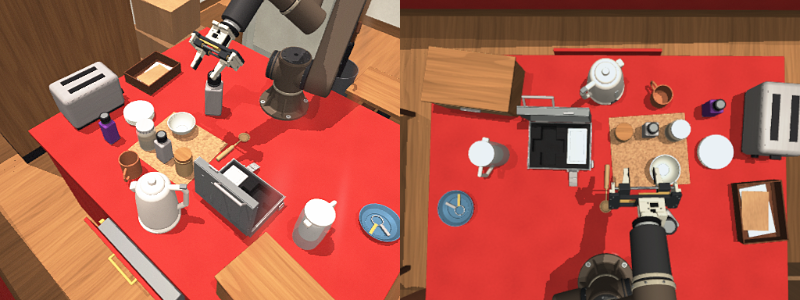

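The picture shows the lid standing open, the pocket exposed and the other things undisturbed. The large look-alike is under the forearm, so I'll check its height before descending.

```bash
python3 - <<'E'
from h import *
a=load('scene');b=load('top')
def tri(pa,pb):
    o1,d1=ray(a,*pa);o2,d2=ray(b,*pb);A=np.c_[d1,-d2];t=np.linalg.lstsq(A,o2-o1,rcond=None)[0];return ((o1+d1*t[0]+o2+d2*t[1])/2).round(4),np.linalg.norm(o1+d1*t[0]-o2-d2*t[1]).round(4)
print('big cap',tri((429/1.5625,148/1.5625),(539/1.5625,452/1.5625)))
def cap(s,c):
    x,y=c;im=s['img'][y-14:y+14,x-14:x+14].astype(int);return im
# small flask cap: grey disc on the cap top, bounded by dark ring
for n,s in (('scene',a),('top',b)):
    p=proj(s,[.624,-.170,.138]);x,y=p.round().astype(int);im=s['img'];k=np.zeros(im.shape[:2],np.uint8);k[y-16:y+17,x-16:x+17]=(im[y-16:y+17,x-16:x+17].max(2)<80);
    cs=cv2.findContours(k,0,1)[0];c=max(cs,key=cv2.contourArea);print(n,p,cv2.boundingRect(c),cv2.minEnclosingCircle(c), 'pred',[proj(s,[.624+dx,-.17+dy,.154]).round(1) for dx,dy in ((.021,0),(-.021,0),(0,.021),(0,-.021))])
E
```

```text
big cap (array([ 0.2705, -0.2189,  0.2144]), np.float64(0.0045))
scene [207.28794506 175.35727195] (200, 168, 14, 16) ((206.69564819335938, 175.1521759033203), 7.878695964813232) pred [array([201.5, 175.7]), array([211.9, 168.1]), array([211.4, 175.5]), array([202.1, 168.4])]
top [322.51881137 163.57587536] (310, 159, 17, 17) ((317.5826721191406, 167.8228302001953), 10.440829277038574) pred [array([323.4, 155.8]), array([323.3, 170.2]), array([316.1, 162.9]), array([330.6, 163. ])]
```

```bash
cat > fk.py <<'E'
import numpy as np
from scipy.spatial.transform import Rotation as R
from scipy.optimize import least_squares
D=[([-.9329,.3593,.0112,-.0003,-1.2241,-.2881],[.2311,-.6337,.2257]),
([.8636,-.0517,-1.0169,.675,-.4765,-3.0302],[.4646,.1465,.1352]),
([.743,.087,-.53,.047,-.958,-.786],[.4595,.1419,.1597]),
([.273,-.605,-1.017,.712,-.297,-2.423],[.4731,-.0934,.4013])]
def fk(q,p,s4=1,full=False):
    h,a,L1,e,L2,d,lat=p
    A=R.from_euler('z',q[0]);B=A*R.from_euler('y',q[1]);C=B*R.from_euler('y',-q[2])
    W=C*R.from_euler('x',s4*q[3])*R.from_euler('y',-q[4])
    sh=np.array([0,0,h])+A.apply([a,-lat,0]);el=sh+B.apply([0,0,L1]);wr=el+C.apply([L2,0,e]);t=wr+W.apply([d,0,0])
    return (sh,el,wr,t,W.apply([1,0,0])) if full else t
def fit(s4):
    f=lambda p:np.concatenate([fk(q,p,s4)-t for q,t in D]+[1e-3*(p-[.2,0,.45,0,.4,.25,.19])])
    return least_squares(f,[.2,0,.45,0,.4,.25,.19])
E
python3 - <<'E'
from fk import *
for s in(1,-1):
    r=fit(s);print(s,r.x.round(3),np.abs(r.fun[:12]).max().round(4))
    for q,t in D: print(fk(q,r.x,s,True)[4].round(3),fk(q,r.x,s,True)[2].round(3))
E
```

```text
1 [0.219 0.106 0.469 0.056 0.353 0.323 0.26 ] 0.0792
[-0.001  0.001 -1.   ] [ 0.161 -0.654  0.59 ]
[-0.081  0.347 -0.934] [0.411 0.081 0.428]
[-0.029  0.026 -0.999] [0.52  0.125 0.527]
[ 0.707  0.396 -0.586] [ 0.249 -0.2    0.514]
-1 [0.172 0.073 0.633 0.091 0.329 0.491 0.155] 0.0457
[-0.001  0.001 -1.   ] [ 0.254 -0.603  0.737]
[ 0.355 -0.025 -0.934] [0.314 0.129 0.585]
[ 0.023 -0.031 -0.999] [0.435 0.189 0.686]
[ 0.81   0.028 -0.586] [ 0.091 -0.136  0.643]
```

```bash
cat >> fk.py <<'E'
def fk2(q,p,full=False):
    h,a,L1,e,L2,d,lat,w,v=p
    A=R.from_euler('z',q[0]);B=A*R.from_euler('y',q[1]);C=B*R.from_euler('y',-q[2])
    W=C*R.from_euler('x',-q[3])*R.from_euler('y',-q[4])
    sh=np.array([0,0,h])+A.apply([a,-lat,0]);el=sh+B.apply([0,0,L1]);wr=el+C.apply([L2,0,e]);t=wr+W.apply([d,w,v])
    return (sh,el,wr,t,W.apply([1,0,0])) if full else t
P0=np.array([.2,0,.45,0,.4,.25,.1,-.1,0])
def fit2():
    f=lambda p:np.concatenate([fk2(q,p)-t for q,t in D]+[1e-3*(p-P0)])
    return least_squares(f,P0)
E
python3 - <<'E'
from fk import *
r=fit2();print(r.x.round(3),np.abs(r.fun[:12]).max().round(4))
for q,t in D: print([x.round(3) for x in fk2(q,r.x,True)[:3]],np.round(fk2(q,r.x)-t,4))
E
```

```text
[ 0.196  0.003  0.602 -0.     0.462  0.376 -0.004 -0.195 -0.002] 0.0001
[array([ 0.005, -0.001,  0.196]), array([ 0.131, -0.17 ,  0.759]), array([ 0.39 , -0.52 ,  0.601])] [-0.0001 -0.0001 -0.0001]
[array([-0.001,  0.005,  0.196]), array([-0.021, -0.019,  0.797]), array([0.15 , 0.181, 0.417])] [-0.0001  0.0001 -0.0001]
[array([0.   , 0.005, 0.196]), array([0.039, 0.04 , 0.796]), array([0.316, 0.295, 0.528])] [-0.0001  0.      0.0001]
[array([0.002, 0.004, 0.196]), array([-0.327, -0.088,  0.691]), array([0.081, 0.026, 0.506])] [ 0.     -0.0001  0.    ]
```

```bash
cat >> fk.py <<'E'
P=fit2().x
LO=np.array([-3.07,-1.43,-1.02,-3.03,-3.05,-3.03]);HI=np.array([3.07,2.12,1.25,1.67,0,3.03])
def Wr(q): return R.from_euler('z',q[0])*R.from_euler('y',q[1]-q[2])*R.from_euler('x',-q[3])*R.from_euler('y',-q[4])
Q2=D[2][0];M2=np.array([[-.017,-1,.024],[-.999,.016,-.03],[.03,-.024,-.999]])
Q4=D[3][0];M4=np.array([[-.586,-.022,.81],[.001,1,.028],[-.81,.017,-.586]])
def mk(s):
    M=(R.from_euler('x',-s*Q2[5])*Wr(Q2).inv()*R.from_matrix(M2))
    return M,np.abs((Wr(Q4)*R.from_euler('x',s*Q4[5])*M).as_matrix()-M4).max()
s6=min((1,-1),key=lambda s:mk(s)[1]);M=mk(s6)[0]
def rot(q): return Wr(q)*R.from_euler('x',s6*q[5])*M
def ik(pos,Rt,q0):
    f=lambda q:np.r_[(fk2(q,P)-pos)*10,(rot(q).inv()*Rt).as_rotvec()]
    r=least_squares(f,np.clip(q0,LO+.01,HI-.01),bounds=(LO+.005,HI-.005));return r.x,np.abs(r.fun).max()
def Rt(az,off): # tool dir at azimuth az(deg), 'off' deg off vertical; tool y = horizontal, z x.. (psi=az+90)
    a,o=np.radians([az,off]);z=np.array([np.cos(a)*np.sin(o),np.sin(a)*np.sin(o),-np.cos(o)]);y=np.array([-np.sin(a),np.cos(a),0]);return R.from_matrix(np.c_[np.cross(y,z),y,z])
E
python3 - <<'E'
from fk import *
from h import manip
print(mk(1)[1],mk(-1)[1])
F=R.from_euler('z',180,degrees=True)
q=manip.state()['qpos'];pl=np.array([.559,.237,.042])
for p in (20,25,30,35,40):
    A=Rt(0,90-p);g=np.array([.624,-.17,.08])-A.apply([0,0,.004])
    print(p,'grasp',[ (x.round(2),e.round(3)) for x,e in [ik(g,A,q),ik(g-A.apply([0,0,.1]),A,q)]])
    B=Rt(0,p)*F   # psi=-90, pointing out
    print('   place',[ (x.round(2),e.round(3)) for x,e in [ik(pl,B,[.7,.3,-.5,0,-1,1]),ik(pl+[0,0,.1],B,[.7,.3,-.5,0,-1,1])]])
E
```

```text
1.9909953678063481 0.0005474387640295175
20 grasp [(array([-0.91,  0.58, -0.72, -2.13, -1.07,  1.33]), np.float64(0.0)), (array([-1.08,  0.45, -0.81, -1.93, -1.09,  1.26]), np.float64(0.0))]
   place [(array([ 0.5 ,  0.27, -0.99,  1.57, -0.17, -0.48]), np.float64(0.0)), (array([ 0.84,  0.15, -0.74,  0.56, -0.51,  0.26]), np.float64(0.0))]
25 grasp [(array([-0.85,  0.48, -0.67, -2.07, -0.89,  1.16]), np.float64(0.0)), (array([-0.97,  0.28, -0.75, -1.86, -0.89,  0.99]), np.float64(0.0))]
   place [(array([ 0.5 ,  0.27, -1.  ,  1.66, -0.21, -0.57]), np.float64(0.057)), (array([ 0.78,  0.12, -0.9 ,  0.93, -0.38, -0.06]), np.float64(0.0))]
30 grasp [(array([-0.76,  0.38, -0.61, -1.97, -0.7 ,  0.94]), np.float64(0.0)), (array([-0.82,  0.16, -0.67, -1.73, -0.69,  0.69]), np.float64(0.0))]
   place [(array([ 0.54,  0.28, -1.  ,  1.66, -0.27, -0.61]), np.float64(0.115)), (array([ 0.58,  0.1 , -1.01,  1.53, -0.28, -0.48]), np.float64(0.001))]
35 grasp [(array([-0.63,  0.31, -0.53, -1.79, -0.52,  0.65]), np.float64(0.0)), (array([-0.61,  0.08, -0.6 , -1.51, -0.49,  0.31]), np.float64(0.0))]
   place [(array([ 0.58,  0.29, -1.  ,  1.66, -0.35, -0.66]), np.float64(0.166)), (array([ 0.61,  0.11, -1.01,  1.55, -0.33, -0.52]), np.float64(0.064))]
40 grasp [(array([-0.45,  0.26, -0.46, -1.5 , -0.34,  0.23]), np.float64(0.0)), (array([-0.33,  0.03, -0.58, -1.13, -0.28, -0.24]), np.float64(0.0))]
   place [(array([ 0.63,  0.31, -1.  ,  1.66, -0.43, -0.73]), np.float64(0.208)), (array([ 0.64,  0.12, -1.01,  1.57, -0.39, -0.57]), np.float64(0.124))]
```

```bash
python3 - <<'E'
from fk import *
F=R.from_euler('z',180,degrees=True);rng=np.random.default_rng(0)
def ms(pos,Rr,n=25):
    S=[]
    for i in range(n):
        x,e=ik(pos,Rr,rng.uniform([-1.2,-.6,-1,-3,-2,-3],[1.2,1,.5,1.6,-.1,3]))
        if e<2e-3 and not any(np.abs(x-y).max()<.1 for y in S): S.append(x)
    return S
pl=np.array([.559,.237,.042])
for p in (0,20,30,35): 
    print('place',p); [print('  ',x.round(2)) for x in ms(pl,Rt(0,p)*F)]
A=Rt(0,55);g=np.array([.624,-.17,.08])-A.apply([0,0,.004]);print('grasp35');[print('  ',x.round(2),fk2(x,P,True)[2].round(2)) for x in ms(g,A)]
A=Rt(0,60);g=np.array([.624,-.17,.08])-A.apply([0,0,.004]);print('grasp30');[print('  ',x.round(2),fk2(x,P,True)[2].round(2)) for x in ms(g,A)]
E
```

```text
place 0
   [ 0.72  0.42 -0.36  0.   -0.79  0.85]
place 20
   [ 0.5   0.27 -0.99  1.57 -0.17 -0.48]
place 30
place 35
grasp35
   [-0.63  0.31 -0.53 -1.79 -0.52  0.65] [ 0.4  -0.29  0.42]
grasp30
   [-0.76  0.38 -0.61 -1.97 -0.7   0.94] [ 0.35 -0.33  0.37]
```

```bash
cat >> fk.py <<'E'
def path(wps,q,n=10):
    from scipy.spatial.transform import Slerp
    (p0,R0)=(fk2(q,P),rot(q));worst=0;dj=0;out=[]
    for p1,R1 in wps:
        sl=Slerp([0,1],R.concatenate([R0,R1]))
        for t in np.linspace(0,1,n+1)[1:]:
            x,e=ik(p0+(p1-p0)*t,sl(t),q);worst=max(worst,e);dj=max(dj,np.abs(x-q).max());q=x
        out.append(q);p0,R0=p1,R1
    return out,worst,dj
E
python3 - <<'E'
from fk import *
from h import manip
q=manip.state()['qpos'];Z=R.from_euler
for p in (40,45,50,55):
    A=Rt(0,90-p);g=np.array([.624,-.17,.09])-A.apply([0,0,.004]);pre=g-A.apply([0,0,.12])
    o,w,d=path([(pre+[0,0,.12],A),(pre,A),(g,A),(g+[0,0,.12],A),(np.array([.5,-.1,.3]),Rt(0,0))],q)
    print(p,[x.round(2) for x in o],round(w,3),round(d,2))
    if w>.01: continue
    for sx,sy in ((.36,.25),(.36,.32),(.34,.38),(.40,.30),(.42,.36)):
        best=[]
        for az in range(0,360,30):
            # lay: tool dir off vertical p towards az ; carry frame psi=az+90+180 => tool x keeps cap side
            B=Rt(az,p)*Z('z',180,degrees=True)
            x,e=ik(np.array([sx,sy,.03]),B,[.8,.2,-.6,0,-1,0])
            if e<2e-3: best.append(az)
        print('  lay',sx,sy,best)
E
```

```text
40 [array([ 0.02, -0.28, -0.98,  0.39, -0.01, -1.97]), array([-0.02, -0.06, -0.77, -0.58, -0.01, -0.98]), array([-0.42,  0.24, -0.46, -1.44, -0.32,  0.14]), array([ 0.02,  0.02, -0.67, -0.33, -0.01, -1.25]), array([ 0.19,  0.04, -0.22, -0.  , -1.31, -1.76])] 0.031 0.6
45 [array([ 0.07, -0.26, -0.82,  0.21, -0.23, -1.82]), array([ 0.03, -0.07, -0.83, -0.24, -0.02, -1.35]), array([-0.18,  0.22, -0.49, -0.97, -0.15, -0.47]), array([ 0.03,  0.02, -0.76,  0.07, -0.01, -1.66]), array([ 0.19,  0.04, -0.22, -0.  , -1.31, -1.76])] 0.028 0.45
50 [array([ 0.07, -0.22, -0.69,  0.11, -0.41, -1.73]), array([ 0.03, -0.07, -0.94,  0.27, -0.01, -1.86]), array([ 0.01,  0.22, -0.64, -0.39, -0.01, -1.18]), array([ 0.02,  0.02, -0.82,  0.38, -0.04, -1.97]), array([ 0.19,  0.04, -0.22, -0.  , -1.31, -1.76])] 0.024 0.23
55 [array([ 0.06, -0.18, -0.58,  0.07, -0.56, -1.68]), array([ 0.06, -0.05, -0.81,  0.17, -0.2 , -1.78]), array([ 0.04,  0.23, -0.73, -0.02, -0.01, -1.58]), array([ 0.05,  0.04, -0.64,  0.11, -0.28, -1.71]), array([ 0.19,  0.04, -0.22, -0.  , -1.31, -1.76])] 0.02 0.14
```

```bash
python3 - <<'E'
from fk import *
Z=R.from_euler
for p in (55,60):
    for sx,sy in ((.36,.25),(.36,.32),(.40,.30),(.42,-.09),(.46,-.085)):
        best=[]
        for az in range(0,360,30):
            B=Rt(az,p)
            for q0 in ([.8,.2,-.3,0,-2,0],[.8,.2,-.6,0,-1,1],[.8,.2,-.3,-1,-1.5,-1]):
                x,e=ik(np.array([sx,sy,.03]),B,q0)
                if e<2e-3: best.append((az,x.round(1).tolist()));break
        print(p,'lay',sx,sy,best)
E
```

```text
55 lay 0.36 0.25 [(60, [-0.2, 0.4, -0.8, -1.7, -0.9, 1.2]), (90, [0.0, 0.5, -0.5, -1.2, -1.1, 0.9]), (120, [0.2, 0.6, -0.3, -0.9, -1.3, 0.9]), (150, [0.4, 0.7, -0.1, -0.7, -1.5, 1.0]), (180, [0.6, 0.8, 0.0, -0.5, -1.7, 1.1]), (210, [0.8, 0.8, -0.0, -0.2, -1.7, 1.4]), (240, [1.1, 0.8, -0.1, -0.0, -1.6, 1.6]), (270, [1.3, 0.7, -0.4, 0.2, -1.4, 1.7]), (300, [1.5, 0.6, -0.8, 0.6, -1.1, 1.7])]
55 lay 0.36 0.32 [(60, [-0.0, 0.4, -0.9, -1.9, -0.9, 1.3]), (90, [0.2, 0.5, -0.5, -1.3, -1.0, 0.9]), (120, [0.3, 0.6, -0.3, -1.0, -1.3, 0.8]), (150, [0.5, 0.7, -0.1, -0.8, -1.5, 0.9]), (180, [0.7, 0.8, 0.1, -0.5, -1.7, 1.1]), (210, [0.9, 0.9, 0.1, -0.3, -1.8, 1.3]), (240, [1.1, 0.8, 0.0, -0.0, -1.7, 1.5]), (270, [1.3, 0.8, -0.2, 0.2, -1.5, 1.7]), (300, [1.5, 0.7, -0.6, 0.5, -1.2, 1.7])]
55 lay 0.4 0.3 [(60, [-0.0, 0.4, -0.8, -1.8, -0.8, 1.1]), (90, [0.1, 0.5, -0.5, -1.3, -1.0, 0.8]), (120, [0.3, 0.6, -0.2, -1.0, -1.3, 0.8]), (150, [0.4, 0.7, 0.0, -0.7, -1.6, 0.9]), (180, [0.6, 0.8, 0.2, -0.5, -1.7, 1.1]), (210, [0.8, 0.9, 0.2, -0.3, -1.8, 1.3]), (240, [1.0, 0.9, 0.0, 0.0, -1.7, 1.6]), (270, [1.2, 0.
[... 2073 characters left out ...]
, -1.3, 1.0]), (90, [-0.6, 0.7, -0.2, -0.8, -1.5, 1.0]), (120, [-0.3, 0.8, -0.0, -0.6, -1.7, 1.1]), (150, [-0.1, 0.8, 0.0, -0.4, -1.8, 1.3]), (180, [0.1, 0.9, -0.0, -0.1, -1.7, 1.5]), (210, [0.4, 0.8, -0.3, 0.1, -1.5, 1.6]), (240, [0.6, 0.7, -0.6, 0.4, -1.3, 1.7]), (270, [0.8, 0.6, -1.0, 0.8, -1.0, 1.5])]
60 lay 0.46 -0.085 [(30, [-0.9, 0.5, -0.6, -1.5, -1.0, 1.1]), (60, [-0.7, 0.6, -0.4, -1.1, -1.3, 0.9]), (90, [-0.5, 0.7, -0.1, -0.9, -1.5, 0.9]), (120, [-0.3, 0.8, 0.1, -0.6, -1.7, 1.0]), (150, [-0.1, 0.9, 0.1, -0.4, -1.8, 1.2]), (180, [0.1, 0.9, 0.1, -0.1, -1.8, 1.5]), (210, [0.4, 0.8, -0.2, 0.1, -1.6, 1.7]), (240, [0.6, 0.8, -0.5, 0.4, -1.3, 1.7]), (270, [0.7, 0.6, -0.9, 0.8, -1.0, 1.6])]
```

```bash
python3 - <<'E'
from fk import *
from h import manip
q=manip.state()['qpos'];a=np.array
for p in (55,58,60):
    A=Rt(0,90-p);g=a([.624,-.17,.092])-A.apply([0,0,.006])
    w=[(a([.5,-.1,.35]),Rt(0,90-p)),(g-A.apply([0,0,.12])+[0,0,.08],A),(g-A.apply([0,0,.12]),A),(g,A),(g+[0,0,.18],A),(a([.50,-.05,.33]),Rt(0,0)),(a([.45,.15,.33]),Rt(90,0)),(a([.37,.27,.25]),Rt(90,-p)),(a([.37,.27,.03]),Rt(90,-p)),
     (a([.37,.27,.15]),Rt(90,-p)),(a([.37,.27,.15]),Rt(90,0)),(a([.37,.27,.02]),Rt(90,0)),(a([.37,.27,.2]),Rt(90,0)),(a([.559,.237,.2]),Rt(180,0)),(a([.559,.237,.03]),Rt(180,0))]
    for i in range(len(w)):
        if i==0: qq=q
        o,e,d=path([w[i]],qq,6);qq=o[-1];print(p,i,qq.round(2),round(e,4),round(d,2))
E
```

```text
55 0 [ 0.32 -0.37 -0.7   0.29 -0.67 -2.06] 0.0 0.08
55 1 [ 0.06 -0.15 -0.65  0.08 -0.47 -1.7 ] 0.0 0.06
55 2 [ 0.06 -0.06 -0.81  0.16 -0.21 -1.77] 0.0 0.05
55 3 [ 0.04  0.22 -0.74  0.   -0.01 -1.6 ] 0.0197 0.16
55 4 [ 0.05 -0.03 -0.53  0.07 -0.46 -1.68] 0.0 0.09
55 5 [ 0.29  0.02 -0.18 -0.   -1.37 -1.86] 0.0 0.17
55 6 [ 0.74 -0.03 -0.23  0.   -1.37 -0.74] 0.0 0.19
55 7 [ 1.28  0.48 -0.23  0.25 -1.79 -1.34] 0.0 0.17
55 8 [ 1.28  0.75 -0.36  0.24 -1.41 -1.44] 0.0 0.07
55 9 [ 1.28  0.59 -0.31  0.24 -1.61 -1.39] 0.0 0.04
55 10 [ 1.06  0.07 -0.56 -0.   -0.95 -1.06] 0.0 0.12
55 11 [ 1.06  0.26 -0.71 -0.   -0.6  -1.06] 0.0 0.06
55 12 [ 1.06  0.02 -0.48 -0.   -1.07 -1.06] 0.0 0.08
55 13 [ 0.72  0.27 -0.18  0.   -1.12  0.85] 0.0 0.33
55 14 [ 0.72  0.44 -0.37  0.   -0.76  0.85] 0.0 0.06
58 0 [ 0.31 -0.34 -0.64  0.24 -0.75 -2.01] 0.0 0.1
58 1 [ 0.06 -0.12 -0.58  0.06 -0.56 -1.67] 0.0 0.06
58 2 [ 0.06 -0.04 -0.73  0.1  -0.33 -1.71] 0.0 0.04
58 3 [ 0.03  0.22 -0.77  0.19 -0.03 -1.79] 0.0119 0.1
58 4 [ 0.05 -0.01 -0.48  0.05 -0.54 -1.66] 0.0 0.13
58 5 [ 0.29  0.02 -0.18 -0.   -1.37 -1.86] 0.0 0.15
[... 560 characters left out ...]
1 -1.66] 0.0 0.06
60 2 [ 0.06 -0.02 -0.68  0.07 -0.4  -1.69] 0.0 0.04
60 3 [ 0.03  0.22 -0.79  0.31 -0.04 -1.91] 0.0015 0.14
60 4 [ 0.05  0.01 -0.45  0.04 -0.6  -1.65] 0.0 0.2
60 5 [ 0.29  0.02 -0.18 -0.   -1.37 -1.86] 0.0 0.14
60 6 [ 0.74 -0.03 -0.23  0.   -1.37 -0.74] 0.0 0.19
60 7 [ 1.28  0.53 -0.23  0.26 -1.84 -1.35] 0.0 0.17
60 8 [ 1.28  0.8  -0.33  0.25 -1.47 -1.45] 0.0 0.06
60 9 [ 1.28  0.64 -0.29  0.25 -1.67 -1.4 ] 0.0 0.03
60 10 [ 1.06  0.07 -0.56 -0.   -0.95 -1.06] 0.0 0.13
60 11 [ 1.06  0.26 -0.71 -0.   -0.6  -1.06] 0.0 0.06
60 12 [ 1.06  0.02 -0.48 -0.   -1.07 -1.06] 0.0 0.08
60 13 [ 0.72  0.27 -0.18  0.   -1.12  0.85] 0.0 0.33
60 14 [ 0.72  0.44 -0.37  0.   -0.76  0.85] 0.0 0.06
```

Request:
drive_tool --slide '[[0,0,0],[0,0,0],[0,0,0],[0.4,-1.3,3],[0.4,-1.3,3],[0.4,-1.3,3],[0.4,-1.3,3],[0.4,-1.3,3],[0,0,0]]' --rotation '[[0,8,0],[0,8,0],[0,8,0],[0,0,0],[0,0,0],[0,0,0],[0,0,0],[0,0,0],[0,0,0]]' --jaw '[0.6,0.6,0.6,0.6,0.6,0.6,0.6,0.6,0.6]'

```text
time: 17.02
tcp_pos: [0.5295, -0.1583, 0.2524]
eef_rot: [-0.006, 0.968, 0.009, 0.251]
wrist_force: [-0.5, 0.4, -0.3]
finger_gap: 0.0702
grip_force: 0.0
```

```bash
cat >> h.py <<'E'
def go(pos,Rr):
    s=manip.state();A=R.from_quat(s['eef_rot']);print('t',s['time'],'p',s['tcp_pos'].round(4),'slide cm',(A.inv().apply(np.array(pos)-s['tcp_pos'])*100).round(2),'slide in target frame',(Rr.inv().apply(np.array(pos)-s['tcp_pos'])*100).round(2),'rot deg',np.degrees((A.inv()*Rr).as_rotvec()).round(1))
E
python3 - <<'E'
from h import *
from fk import Rt
go([.620,-.17,.097],Rt(0,30))
b=snap('top');im=b['img']
q=proj(b,[.624,-.17,.116]);print(q)
x,y=q.round().astype(int)
cv2.imwrite('pics/s5.png',cv2.resize(im[y-30:y+50,x-50:x+50][:,:,::-1],(700,560),interpolation=cv2.INTER_CUBIC))
print((x-50,y-30))
E
```

```text
t 17.025 p [ 0.5295 -0.1583  0.2524] slide cm [-0.35 -1.53 17.96] slide in target frame [-0.07 -1.17 17.99] rot deg [ 1.1 -0.9  0.4]
[321.42667778 164.35487401]
(np.int64(271), np.int64(134))
```

View pics/s5.png

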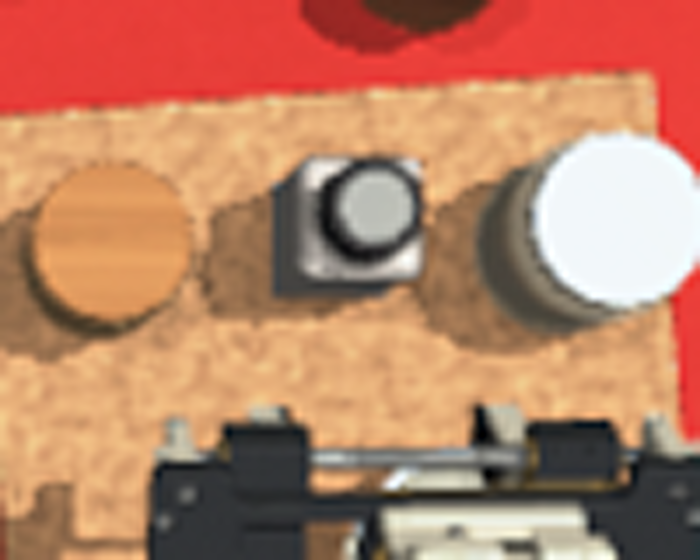

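The picture shows the body top of the flask from (305,158) to (420,275), square to the world axes, with the open fingers just in front of it and well aligned. Next I'll approach and grip.

Request:
drive_tool --slide '[[-0.05,-0.65,0],[0,-0.6,3],[0,0,4],[0,0,4],[0,0,3],[0,0,2],[0,0,2],[0,0,0],[0,0,0]]' --rotation '[[1.1,-0.9,0.4],[0,0,0],[0,0,0],[0,0,0],[0,0,0],[0,0,0],[0,0,0],[0,0,0],[0,0,0]]' --jaw '[0.6,0.6,0.6,0.6,0.6,0.6,0.6,0.6,0.6]'

```text
time: 18.2
tcp_pos: [0.6229, -0.1709, 0.1026]
eef_rot: [-0.0, 0.965, 0.0, 0.263]
wrist_force: [-0.2, -0.9, -1.6]
finger_gap: 0.0699
grip_force: 0.0
```

Request:
drive_tool --slide '[[0,0,0],[0,0,0],[0,0,0],[0,0,0],[0,0,0]]' --rotation '[[0,0,0],[0,0,0],[0,0,0],[0,0,0],[0,0,0]]' --jaw '[-1,-1,-1,-1,-1]'

```text
time: 18.82
tcp_pos: [0.6233, -0.1714, 0.1024]
eef_rot: [-0.0, 0.965, 0.001, 0.263]
wrist_force: [-2.9, -0.9, 6.8]
finger_gap: 0.0538
grip_force: 30.0
```

```bash
python3 - <<'E'
from h import *
from fk import Rt
go([.620,-.17,.097],Rt(0,30));print(manip.state()['qpos'].round(3))
E
```

```text
t 18.825 p [ 0.6233 -0.1714  0.1024] slide cm [0.56 0.14 0.3 ] slide in target frame [0.56 0.14 0.31] rot deg [ 0.1  0.5 -0. ]
[ 0.029  0.214 -0.779  0.285 -0.047 -1.88 ]
```

Request:
drive_tool --slide '[[-0.5,0,-0.9],[-1.5,0,-2.6],[-1.8,0,-3.1],[-1.8,0,-3.1],[-1.8,0,-3.1],[-1.8,0,-3.1],[0,0,0],[0,0,0],[0,0,0],[0,0,0]]' --rotation '[[0,0,0],[0,0,0],[0,0,0],[0,0,0],[0,0,0],[0,0,0],[0,10.2,0],[0,10.2,0],[0,10,0],[0,0,0]]' --jaw '[-1,-1,-1,-1,-1,-1,-1,-1,-1,-1]'

```text
time: 20.08
tcp_pos: [0.6225, -0.1707, 0.2798]
eef_rot: [-0.0, 1.0, 0.001, -0.005]
wrist_force: [-0.2, -0.3, -5.9]
finger_gap: 0.0537
grip_force: 30.0
```

```bash
python3 - <<'E'
from h import *
from fk import Rt
go([.45,.15,.33],Rt(0,0));s=manip.state();print(s['finger_gap'],s['wrist_force'])
E
```

```text
t 20.075 p [ 0.6225 -0.1707  0.2798] slide cm [17.28 32.1  -4.78] slide in target frame [17.25 32.07 -5.02] rot deg [ 0.1 -0.5  0. ]
0.05372086303382018 [-0.19749343 -0.32781928 -5.94047809]
```

Request:
drive_tool --slide '[[2.15,4,-0.6],[2.15,4,-0.6],[2.15,4,-0.6],[2.15,4,-0.6],[2.15,4,-0.6],[2.15,4,-0.6],[2.15,4,-0.6],[2.15,4,-0.6],[0,0,0],[0,0,0],[0,0,0],[0,0,0]]' --rotation '[[0,0,0],[0,0,0],[0,0,0],[0,0,0],[0,0,0],[0,0,0],[0,0,0],[0,0,0],[0,0,-10],[0,0,-10],[0,0,-10],[0,0,-10]]' --jaw '[-1,-1,-1,-1,-1,-1,-1,-1,-1,-1,-1,-1]'

```text
time: 21.58
tcp_pos: [0.4481, 0.148, 0.3325]
eef_rot: [-0.345, 0.939, 0.001, 0.001]
wrist_force: [1.2, -0.9, -5.8]
finger_gap: 0.0539
grip_force: 30.0
```

Request:
drive_tool --slide '[[0,0,0],[0,0,0],[0,0,0],[0,0,0],[0,0,0],[0,0,0],[0,0,0],[0,0,0],[0,0,0],[0,0,0],[0,0,0],[0,0,0]]' --rotation '[[0,0,-10],[0,0,-10],[0,0,-10],[0,0,-10],[0,0,-10],[0,10,0],[0,10,0],[0,10,0],[0,10,0],[0,10,0],[0,9.5,0],[0,0,0]]' --jaw '[-1,-1,-1,-1,-1,-1,-1,-1,-1,-1,-1,-1]'

```text
time: 23.08
tcp_pos: [0.4486, 0.1487, 0.3297]
eef_rot: [0.615, -0.612, 0.351, 0.352]
wrist_force: [0.1, -0.3, -4.7]
finger_gap: 0.0535
grip_force: 30.0
```

```bash
python3 - <<'E'
from h import *
from fk import Rt
go([.37,.27,.06],Rt(90,-59.5));s=manip.state();print(s['finger_gap'],s['qpos'].round(2))
b=snap('top');a=snap('scene')
cv2.imwrite('pics/s6.png',np.hstack([cv2.resize(a['img'][100:350,180:480][:,:,::-1],(400,333)),cv2.resize(b['img'][100:384,20:360][:,:,::-1],(400,333))]))
E
```

```text
t 23.075 p [0.4486 0.1487 0.3297] slide cm [-29.43   7.73   3.16] slide in target frame [-29.39   7.86   3.24] rot deg [-0.  -0.1  0.3]
0.05346932515292886 [ 1.08  0.38 -0.32  0.43 -1.83 -1.19]
```

View pics/s6.png

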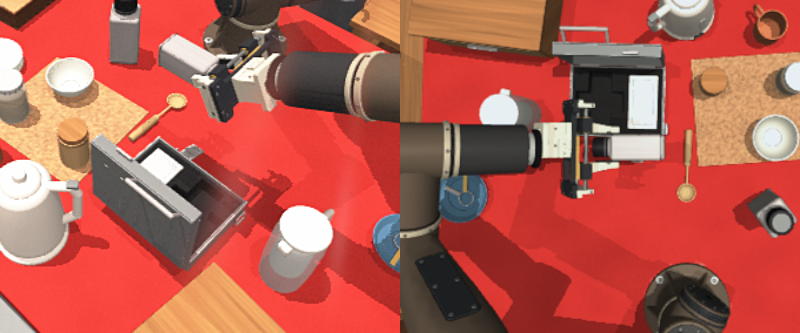

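The picture shows the flask level in the gripper with its cap towards +y, and the lid open. I'll check the jug clearance and the reach before lowering.

```bash
python3 - <<'E'
from fk import *
from h import manip,load,ray,onz
q=manip.state()['qpos'];a=np.array
b=load('top');sa=load('scene')
# jug lid centre & handle end using first pictures (800 px view coords)
for z in (.195,): print('jug top',onz(b,162/1.5625,305/1.5625,z).round(3)); print('handle',onz(b,160/1.5625,350/1.5625,.17).round(3))
for x in (.34,.35,.36):
    o,e,d=path([(a([x,.245,.2]),Rt(90,-59.5)),(a([x,.245,.03]),Rt(90,-59.5))],q)
    sh,el,wr,t,dr=fk2(o[-1],P,True);W=Wr(o[-1]);hub=t-dr*.376
    print(x,e.round(4),o[-1].round(2),'el',el.round(2),'wr',wr.round(2),'hub',hub.round(2))
    o,e,d=path([(a([x,.245,.15]),Rt(90,-59.5)),(a([x,.222,.15]),Rt(90,0)),(a([x,.222,.01]),Rt(90,0))],o[-1]);print('   regrasp',e.round(4),o[-1].round(2))
E
```

```text
jug top [0.523 0.454 0.195]
handle [0.441 0.465 0.17 ]
0.34 0.0 [ 1.32  0.77 -0.41  0.22 -1.42 -1.47] el [0.1  0.41 0.63] wr [0.15 0.58 0.2 ] hub [0.34 0.57 0.22]
   regrasp 0.0 [ 1.07  0.21 -0.83 -0.   -0.53 -1.07]
0.35 0.0 [ 1.3   0.77 -0.4   0.23 -1.42 -1.47] el [0.11 0.41 0.63] wr [0.16 0.58 0.2 ] hub [0.35 0.57 0.22]
   regrasp 0.0 [ 1.05  0.22 -0.82 -0.   -0.54 -1.05]
0.36 0.0 [ 1.29  0.77 -0.4   0.25 -1.43 -1.46] el [0.12 0.41 0.63] wr [0.17 0.58 0.2 ] hub [0.36 0.57 0.22]
   regrasp 0.0 [ 1.02  0.23 -0.8  -0.   -0.54 -1.02]
```

```bash
python3 - <<'E'
from h import *
from fk import Rt
go([.34,.245,.10],Rt(90,-60));go([.34,.245,.034],Rt(90,-60))
print(Rt(90,-60).as_matrix().round(3))
E
```

```text
t 23.175 p [0.4492 0.1485 0.3324] slide cm [-24.91  10.91   3.58] slide in target frame [-24.95  10.92   3.26] rot deg [-0.1  0.8  0. ]
t 23.175 p [0.4492 0.1485 0.3324] slide cm [-30.58  10.91   6.96] slide in target frame [-30.67  10.92   6.56] rot deg [-0.1  0.8  0. ]
[[-0.    -1.    -0.   ]
 [-0.5    0.    -0.866]
 [ 0.866 -0.    -0.5  ]]
```

Request:
drive_tool --slide '[[-3.55,1.55,0.5],[-3.55,1.55,0.5],[-3.55,1.55,0.5],[-3.55,1.55,0.5],[-3.55,1.55,0.5],[-3.55,1.55,0.5],[-3.55,1.55,0.5],[-1.73,0,1],[-1.73,0,1],[-1.3,0,0.75],[0,0,0]]' --rotation '[[0,0.3,0],[0,0,0],[0,0,0],[0,0,0],[0,0,0],[0,0,0],[0,0,0],[0,0,0],[0,0,0],[0,0,0],[0,0,0]]' --jaw '[-1,-1,-1,-1,-1,-1,-1,-1,-1,-1,-1]'

```text
time: 24.55
tcp_pos: [0.341, 0.2431, 0.0456]
eef_rot: [-0.613, 0.613, -0.352, -0.352]
wrist_force: [0.0, 0.6, -5.3]
finger_gap: 0.054
grip_force: 30.0
```

```bash
python3 - <<'E'
from h import *
from fk import Rt
go([.34,.245,.030],Rt(90,-59.5));print(manip.state()['wrist_force'])
E
```

```text
t 24.55 p [0.341  0.2431 0.0456] slide cm [-1.44  0.1   0.62] slide in target frame [-1.44  0.1   0.63] rot deg [ 0.  -0.3 -0. ]
[ 0.02982138  0.62488261 -5.27755908]
```

Request:
drive_tool --slide '[[-0.6,0,0.35],[-0.35,0,0.2],[-0.25,0,0.15],[-0.2,0,0.1],[0,0,0]]' --rotation '[[0,-0.3,0],[0,0,0],[0,0,0],[0,0,0],[0,0,0]]' --jaw '[-1,-1,-1,-1,-1]'

```text
time: 25.18
tcp_pos: [0.3409, 0.2439, 0.0303]
eef_rot: [0.614, -0.614, 0.351, 0.35]
wrist_force: [-0.4, 0.9, -0.7]
finger_gap: 0.0537
grip_force: 30.0
```

Request:
drive_tool --slide '[[-0.1,0,0.05],[0,0,0],[0,0,0],[0,0,0],[0,0,-2],[0,0,-4],[0,0,-4],[4,0,-2.3],[4,0,-2.3],[0,0,0]]' --rotation '[[0,0,0],[0,0,0],[0,0,0],[0,0,0],[0,0,0],[0,0,0],[0,0,0],[0,0,0],[0,0,0],[0,0,0]]' --jaw '[-1,0.6,0.6,0.6,0.6,0.6,0.6,0.6,0.6,0.6]'

```text
time: 26.42
tcp_pos: [0.3413, 0.3301, 0.1747]
eef_rot: [-0.615, 0.615, -0.35, -0.348]
wrist_force: [0.1, 0.6, -0.1]
finger_gap: 0.0703
grip_force: 0.0
```

Request:
drive_tool --slide '[[0,0,0],[0,0,0],[0,0,0],[0,0,0],[0,0,0],[0,0,0],[0,0,0]]' --rotation '[[0,-10,0],[0,-10,0],[0,-10,0],[0,-10,0],[0,-10,0],[0,-9.5,0],[0,0,0]]' --jaw '[0.6,0.6,0.6,0.6,0.6,0.6,0.6]'

```text
time: 27.3
tcp_pos: [0.3404, 0.3268, 0.1728]
eef_rot: [-0.706, 0.708, 0.001, 0.002]
wrist_force: [-0.3, 0.9, 1.3]
finger_gap: 0.0699
grip_force: 0.0
```

```bash
python3 - <<'E'
from h import *
from fk import Rt
go([.341,.22,.12],Rt(90,0))
b=snap('top');im=b['img']
q=proj(b,[.341,.22,.027]).round().astype(int);print(q)
x,y=q
cv2.imwrite('pics/s7.png',cv2.resize(im[y-110:y+45,x-60:x+120][:,:,::-1],(696,600),interpolation=cv2.INTER_CUBIC));print(x-60,y-110,600/155)
E
```

```text
t 27.3 p [0.3404 0.3268 0.1728] slide cm [10.7  -0.08  5.22] slide in target frame [10.68 -0.06  5.28] rot deg [-0.   0.3 -0.1]
[195 254]
135 144 3.870967741935484
```

View pics/s7.png

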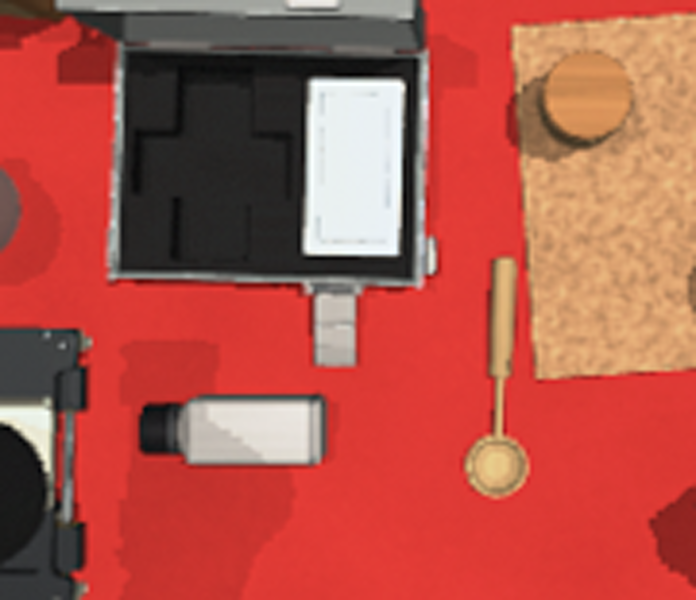

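```bash
python3 - <<'E'
from h import *
b=load('top');f=lambda u,v,z:onz(b,135+u/3.871-.37,144+v/3.871-.37,z).round(4)
print('flask capend',f(139,430,.027),'bottom',f(325,430,.03),'top edges mid',f(255,397,.054),f(255,463,.054), 'bottom end top edge',f(323,398,.054),f(324,463,.054))
print('recess L',f(134,163,.05),'R',f(291,163,.05),'top',f(213,132,.05),'bot',f(213,196,.05))
print('pocket L/R upper',f(180,100,.05),f(252,100,.05),'lower',f(175,225,.05),f(249,225,.05))
for c in ((118,45),(427,55),(422,285),(108,278)): print('rim',f(*c,.062))
E
```

```text
flask capend [0.3388 0.2993 0.027 ] bottom [0.3407 0.1448 0.03  ] top edges mid [0.3696 0.1995 0.054 ] [0.3164 0.1987 0.054 ] bottom end top edge [0.3693 0.1443 0.054 ] [0.317  0.1428 0.054 ]
recess L [0.559  0.3022 0.05  ] R [0.5601 0.1734 0.05  ] top [0.585  0.2378 0.05  ] bot [0.5325 0.237  0.05  ]
pocket L/R upper [0.6111 0.2653 0.05  ] [0.6116 0.2062 0.05  ] lower [0.5085 0.2677 0.05  ] [0.5091 0.2071 0.05  ]
rim [0.6545 0.3143 0.062 ]
rim [0.6483 0.0625 0.062 ]
rim [0.4617 0.0646 0.062 ]
rim [0.465  0.3189 0.062 ]
```

The picture shows the flask lying flat, with its cap end at (139,430) and its bottom at (326,430). The pocket's recess is centred at (213,163), the latch is down and the other things are where they were. I'll regrasp the flask from above at its middle.

Request:
drive_tool --slide '[[3.55,-0.05,0],[3.55,-0.05,0],[3.5,-0.05,0],[0,0,4],[0,0,4],[0,0,3],[0,0,2.5],[0,0,1.3],[0,0,0.9],[0,0,0]]' --rotation '[[0,0.3,0],[0,0,0],[0,0,0],[0,0,0],[0,0,0],[0,0,0],[0,0,0],[0,0,0],[0,0,0],[0,0,0]]' --jaw '[0.6,0.6,0.6,0.6,0.6,0.6,0.6,0.6,0.6,0.6]'

```text
time: 28.6
tcp_pos: [0.3421, 0.2222, 0.0144]
eef_rot: [0.707, -0.707, 0.002, 0.003]
wrist_force: [0.7, 0.5, -0.3]
finger_gap: 0.07
grip_force: 0.0
```

Request:
drive_tool --slide '[[0,0,0],[0,0,0],[0,0,0],[0,0,0],[0,0,0]]' --rotation '[[0,0,0],[0,0,0],[0,0,0],[0,0,0],[0,0,0]]' --jaw '[-1,-1,-1,-1,-1]'

```text
time: 29.22
tcp_pos: [0.3425, 0.2227, 0.0156]
eef_rot: [0.707, -0.707, 0.001, 0.001]
wrist_force: [-3.9, 0.9, 6.8]
finger_gap: 0.0539
grip_force: 30.0
```

Request:
drive_tool --slide '[[0,0,-1],[0,0,-3],[0,0,-4.5],[0,0,-4.5],[0,0,-4.5],[0,0,0],[0,0,0],[0,0,0],[0,0,0],[0,0,0],[0,0,0]]' --rotation '[[0,0,0],[0,0,0],[0,0,0],[0,0,0],[0,0,0],[0,0,-10],[0,0,-10],[0,0,-10],[0,0,-10],[0,0,-10],[0,0,-10]]' --jaw '[-1,-1,-1,-1,-1,-1,-1,-1,-1,-1,-1]'

```text
time: 30.6
tcp_pos: [0.3417, 0.2222, 0.19]
eef_rot: [0.967, -0.256, 0.0, 0.002]
wrist_force: [0.1, 0.2, -5.3]
finger_gap: 0.0537
grip_force: 30.0
```

Request:
drive_tool --slide '[[0,0,0],[0,0,0],[0,0,0],[0,0,0]]' --rotation '[[0,0,-10],[0,0,-10],[0,0,-9.4],[0,0,0]]' --jaw '[-1,-1,-1,-1]'

```text
time: 31.1
tcp_pos: [0.3418, 0.2224, 0.1901]
eef_rot: [1.0, -0.006, -0.0, 0.002]
wrist_force: [0.2, -0.5, -4.5]
finger_gap: 0.0542
grip_force: 30.0
```

```bash
python3 - <<'E'
from h import *
from fk import Rt
go([.559,.2372,.19],Rt(179.4,0))
E
```

```text
t 31.1 p [0.3418 0.2224 0.1901] slide cm [21.7  -1.73 -0.  ] slide in target frame [ 2.17e+01 -1.71e+00  1.00e-02] rot deg [ 0.3  0.  -0. ]
```

Request:
drive_tool --slide '[[3.6,-0.3,0],[3.6,-0.28,0],[3.6,-0.28,0],[3.6,-0.28,0],[3.6,-0.28,0],[3.55,-0.28,0],[0,0,3.5],[0,0,3.5],[0,0,3],[0,0,0],[0,0,0]]' --rotation '[[0.3,0,0],[0,0,0],[0,0,0],[0,0,0],[0,0,0],[0,0,0],[0,0,0],[0,0,0],[0,0,0],[0,0,0],[0,0,0]]' --jaw '[-1,-1,-1,-1,-1,-1,-1,-1,-1,-1,-1]'

```text
time: 32.48
tcp_pos: [0.5587, 0.2384, 0.0914]
eef_rot: [1.0, -0.006, 0.001, -0.001]
wrist_force: [0.4, -0.0, -4.5]
finger_gap: 0.0537
grip_force: 30.0
```

```bash
python3 - <<'E'
from h import *
from fk import Rt
go([.5575,.2372,.0275],Rt(179.4,0))
b=snap('top');a=snap('scene')
# flask ends along the pocket axis seen from the top: brightness profile along case x through the pocket middle (y=.237), at flask-axis height
im=b['img'].max(2)
for dy in (-.012,0,.012):
    print(dy,[int(im[tuple(proj(b,[x,.237+dy,.09]).round().astype(int)[::-1])]) for x in np.arange(.46,.66,.005)])
# across, near the bottom end (x=.615)
print([int(im[tuple(proj(b,[.618,y,.12]).round().astype(int)[::-1])]) for y in np.arange(.19,.29,.003)])
E
```

```text
t 32.475 p [0.5587 0.2384 0.0914] slide cm [-0.13  0.13  6.39] slide in target frame [-0.12  0.12  6.39] rot deg [-0.1 -0.1 -0. ]
-0.012 [204, 118, 64, 31, 30, 28, 24, 25, 24, 25, 70, 40, 87, 96, 102, 48, 61, 118, 139, 130, 97, 88, 87, 87, 134, 81, 75, 69, 220, 231, 233, 232, 232, 235, 165, 193, 57, 81, 78, 93]
0 [202, 103, 84, 31, 21, 40, 35, 40, 46, 47, 73, 66, 154, 105, 101, 58, 24, 23, 25, 27, 27, 28, 28, 27, 27, 28, 26, 21, 146, 233, 238, 234, 233, 233, 176, 195, 62, 73, 98, 97]
0.012 [148, 99, 96, 30, 23, 38, 38, 35, 34, 32, 68, 48, 101, 46, 22, 24, 25, 27, 25, 25, 24, 22, 30, 40, 43, 45, 36, 24, 21, 21, 16, 187, 231, 229, 193, 199, 80, 60, 100, 98]
[39, 37, 28, 24, 22, 56, 80, 83, 166, 214, 232, 233, 231, 233, 233, 230, 229, 230, 231, 232, 228, 215, 177, 176, 142, 72, 39, 45, 46, 47, 46, 49, 65, 111]
```

Request:
drive_tool --slide '[[-0.1,0.1,1.5],[0,0,1.2],[0,0,1],[0,0,0.8],[0,0,0.7],[0,0,0.5],[0,0,0]]' --rotation '[[0,0,0],[0,0,0],[0,0,0],[0,0,0],[0,0,0],[0,0,0],[0,0,0]]' --jaw '[-1,-1,-1,-1,-1,-1,-1]'

```text
time: 33.45
tcp_pos: [0.5569, 0.237, 0.0329]
eef_rot: [1.0, -0.005, 0.0, -0.0]
wrist_force: [-0.6, -1.3, -5.2]
finger_gap: 0.0539
grip_force: 30.0
```

No contact so far, and the flask is well inside the pocket. I'll lower it the rest of the way.

Request:
drive_tool --slide '[[0,0,0.25],[0,0,0.15],[0,0,0.1],[0,0,0]]' --rotation '[[0,0,0],[0,0,0],[0,0,0],[0,0,0]]' --jaw '[-1,-1,-1,-1]'

```text
time: 33.95
tcp_pos: [0.557, 0.2372, 0.0283]
eef_rot: [1.0, -0.005, 0.0, -0.001]
wrist_force: [-0.3, 0.0, -5.0]
finger_gap: 0.0541
grip_force: 30.0
```

Request:
drive_tool --slide '[[0,0,0.1],[0,0,0.1],[0,0,0]]' --rotation '[[0,0,0],[0,0,0],[0,0,0]]' --jaw '[-1,-1,-1]'

```text
time: 34.33
tcp_pos: [0.5571, 0.2373, 0.0277]
eef_rot: [1.0, -0.005, 0.001, -0.001]
wrist_force: [-4.9, -1.3, 8.0]
finger_gap: 0.0536
grip_force: 30.0
```

Contact is at the expected height. I'll open part-way, since the recess limits the room, and rise straight up.

Request:
drive_tool --slide '[[0,0,0],[0,0,0],[0,0,0],[0,0,-1],[0,0,-3],[0,0,-5],[0,0,-5],[0,0,-5],[-4,0,-2],[-4,0,0],[-4,0,0],[0,0,0]]' --rotation '[[0,0,0],[0,0,0],[0,0,0],[0,0,0],[0,0,0],[0,0,0],[0,0,0],[0,0,0],[0,0,0],[0,0,0],[0,0,0],[0,0,0]]' --jaw '[0.45,0.45,0.45,0.45,0.45,0.45,0.45,0.45,0.45,0.45,0.45,0.45]'

```text
time: 35.83
tcp_pos: [0.4351, 0.2379, 0.2377]
eef_rot: [1.0, -0.004, 0.001, -0.002]
wrist_force: [0.0, -0.3, -0.1]
finger_gap: 0.0637
grip_force: 0.0
```

Request:
drive_tool --slide '[[-4,-4,0],[-2,-4,0],[0,-4,0],[0,-4,0],[0,-4,0],[0,-4,0],[0,0,0]]' --rotation '[[0,0,0],[0,0,0],[0,0,0],[0,0,0],[0,0,0],[0,0,0],[0,0,0]]' --jaw '[0.45,0.45,0.45,0.45,0.45,0.45,0.45]'

```text
time: 36.7
tcp_pos: [0.3796, 0.481, 0.2356]
eef_rot: [1.0, -0.004, 0.0, -0.0]
wrist_force: [-0.4, 0.7, -0.2]
finger_gap: 0.0634
grip_force: 0.0
```

```bash
python3 - <<'E'
from h import *
print(manip.state()['tcp_pos'])
b=snap('top');a=snap('scene')
im=b['img'];sat=im.max(2).astype(int)-im.min(2)
q=[proj(b,[x,y,.06]) for x in(.47,.65) for y in(.195,.32)];q=np.array(q);x0,y0=q.min(0).astype(int);x1,y1=q.max(0).astype(int)
k=np.zeros(im.shape[:2],np.uint8);k[y0:y1,x0:x1]=((im.min(2)>110)&(sat<40))[y0:y1,x0:x1]
c=max(cv2.findContours(k,0,1)[0],key=cv2.contourArea);r=cv2.boundingRect(c);print(r,cv2.contourArea(c))
print('body top TL',onz(b,r[0]-.5,r[1]-.5,.066).round(4),'BR',onz(b,r[0]+r[2]-.5,r[1]+r[3]-.5,.066).round(4))
print([int(im.max(2)[tuple(proj(b,[x,.237,.06]).round().astype(int)[::-1])]) for x in np.arange(.46,.67,.005)])
# lid: top edge of the upright lid and bar
for th in (1.4,1.5,1.57,1.65): print(th,proj(b,[.654-.216*np.cos(th)+.056*np.sin(th),.237,.062+.216*np.sin(th)+.056*np.cos(th)]).round(1))
u=int(proj(b,[.71,.237,.28])[0]);print([ (v,int(im[v,u].max()),int(sat[v,u])) for v in range(105,150)])
E
```

```text
[0.37961637 0.48103613 0.23559661]
(181, 163, 18, 37) 532.5
body top TL [0.6315 0.2645 0.066 ] BR [0.5159 0.2062 0.066 ]
[147, 107, 86, 36, 26, 52, 55, 53, 53, 46, 67, 89, 131, 160, 223, 222, 223, 222, 223, 222, 222, 222, 223, 223, 223, 223, 223, 223, 222, 223, 223, 222, 225, 173, 182, 92, 18, 19, 75, 88, 87, 84]
1.4 [174.7 137.8]
1.5 [175.1 129.6]
1.57 [175.4 124.1]
1.65 [176.  118.1]
[(105, 216, 166), (106, 216, 166), (107, 217, 168), (108, 219, 169), (109, 220, 169), (110, 218, 167), (111, 218, 168), (112, 217, 167), (113, 215, 166), (114, 215, 165), (115, 214, 164), (116, 215, 164), (117, 215, 165), (118, 215, 166), (119, 212, 163), (120, 213, 165), (121, 202, 161), (122, 166, 68), (123, 195, 10), (124, 209, 13), (125, 151, 11), (126, 148, 86), (127, 216, 170), (128, 213, 165), (129, 213, 164), (130, 213, 164), (131, 214, 165), (132, 212, 163), (133, 211, 162), (134, 215, 168), (135, 205, 149), (136, 143, 64), (137, 119, 8), (138, 162, 5), (139, 155, 5), (140, 156, 6), (141, 155, 6), (142, 155, 6), (143, 155, 5), (144, 156, 6), (145, 161, 4), (146, 150, 6), (147, 57, 2), (148, 83, 2), (149, 83, 2)]
```

```bash
python3 -c "
from bench import manip
print(manip.finish_job())"
```

```text
the job is handed in; nothing more can be done
None
```

The job is handed in at about 37 s of the 72: by camera the latch is down at roughly 1.95 rad, the lid stands open at about 1.57 rad, and the flask lies flat in the long pocket with its cap towards the latch side, though I got no verdict back from the judging.

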